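Stand the fallen solvent bottle on the adjustable stand

ROBOT

A 6-joint arm with a two-finger parallel gripper is mounted at the origin on the work surface. World frame = base frame: x ahead of the robot, y to its left, z up, the work surface at z = 0. Lengths are in mm, angles in rad, forces in N, time in s.
With the tool pointing down it reaches from about 350 to 775 mm from the base axis. Payload 7.3 kg.
Tool frame: the origin (TCP) lies at the very end of the fingers, on their centre line; the grasp point (between the pads) lies bot.grip_point_offset behind it (bot.grip_point_offset is the distance from the TCP to the grasp point, in mm); z points along the fingers, y is the line along which they close (so a half turn about z gives the same grasp; the last joint's range is limited). The gripper opens to 92 mm and grips with 3 to 60 N. Pads are 19 mm wide; open, the fingers measure 130 mm over their backs; the gripper's body (75 mm by 190 mm) begins 47 mm behind the grasp point.
Start: joints at [-1.258, 0.342, 1.524, -0, 1.275, -0.146], TCP at [232.532, -470.716, 226.741] pointing down, gripper open.
Joint ranges: [-2.53, 2.53], [-0.77, 2.02], [0.04, 2.7], [-1, 4.14], [0.28, 2.66], [-3.11, 3.11]. Speed limits (rad/s): [2.57, 2.57, 3.14, 3.14, 3.14, 3.14].

INTERFACE

Orientations are given as [roll, pitch, yaw] about the fixed x, y, z axes, in that order (R = Rz(yaw) Ry(pitch) Rx(roll)).
In Python, from plant import bot gives the robot as it stands. The module is installed in compiled form; this text tells all that it offers.
- The arm moves only by the tool carry_out, never from a script. Its argument "plan" is a list of rows, each an object of numbers: "tx", "ty", "tz": the shift along the world's x, y, z in mm; "rx", "ry", "rz": the turn, a rotation vector about the world's x, y, z in rad. A call has 1 to 12 rows; each row shifts and turns the commanded pose from where the row before left it; what a row does not reach is not made up. A row lasts 1/10 s, in which the tool goes at most 50 mm and 8.59 degrees, less where a joint would pass 70% of its speed; a pose out of reach is approached as far as the arm can. A call with a gripper value outside its range is refused whole. "gripper" is the closure, from 0 (fully open) to 1 (shut), set as the call begins (left out, the last holds). The fingers move at their own pace and stop on an object; the grip force is fixed at half the most. Time passes only in rows, so rows that do not move let the fingers close. It gives the time, the measured TCP pose, the force, the opening and the grip force at its end, in the units of the state.
- bot.get_obs(): the state, without advancing time (a new reading comes with each control period).
- bot.capture(name): name is "scene" or "top" or "wrist"; returns the picture (400x640x3 uint8, red, green, blue); there is no depth.
- bot.camera_model(name): a dict with "camera_matrix" (3x3 intrinsics, pixels), "dist" ([k1, k2, p1, p2, k3] as OpenCV has them; the pictures are not rectified), "R" (3x3) and "t" (3): a world point X has camera coordinates R X + t. Camera axes: x right, y down, z forward; pixel columns grow to the right and rows downward; lengths in mm; the calibration is good to about 2 mm. A picture is of the moment at which its call begins: read the wrist's pose just before it. camera_model takes no time and is no camera call; for the wrist camera it gives the pose at the moment of the call.
- bot.close_job(): hands the job in; it is judged then, once.
The state is a dict: "time": time; "joint_positions": joint angles; "dq": joint speeds; "tau": joint torques, N m; "tool_pos": TCP position; "tcp_rot": TCP orientation; "contact_force": force on the tool from outside, world axes, zero at the start; "moment": the same for the moment, N m; "grip_width": finger opening in mm; "finger_force": force on a finger pad.
Only numpy, scipy, OpenCV 4.12 (cv2) and the standard library are available. Lean on these libraries where they do the work, as an engineer would, in place of code of your own. Each camera call takes 0.05 s, during which the arm holds its last target. There are 200 camera calls.

TASK

The sampler's wash-solvent bottle, an amber bottle, has fallen over on the bench: pick it up and stand it upright in the middle of the platform of the adjustable stand. It is glass, so set it down gently, and do not let go until you feel that the platform carries it. Leave everything else on the bench where it is.

Things in the scene. Friction and masses are not known exactly. Their poses are not given: they have to be found in the camera images.
- bottle: The fallen amber glass bottle, the only one on its side: 138 mm long, 0.22-0.45 kg. Origin: centre of its base disc; own z runs from base to cap along the axis. Straight body 62 mm diameter up to 96 mm from the base, neck 29 mm diameter at 112-116 mm, white cap 33 mm diameter at 116-138 mm; centre of mass about 55 mm from the base. It lies loose, axis 31 mm above the bench, and can roll.
- stand: Height-adjustable stand, immovable: grey base plate 155 x 150 mm, column, level rigid platform 150 mm square with black rubber top. Origin: centre of the base's underside on the bench, straight below the platform's middle. The platform's top is 75 to 145 mm above the bench, not measured. Glass meeting it faster than 25 mm/s or pressed with over 40 N is knocked.
- spare: Bystander: an amber bottle of the same kind, standing upright (62 mm diameter, 138 mm tall). Origin: centre of its underside.
- jar: Bystander: squat amber jar with wide white lid, 72 mm diameter, 84 mm tall. Origin: centre of its underside.
- beaker: Bystander: empty glass beaker, 68 mm diameter, 90 mm tall. Origin: centre of its underside.
- vialrack: Bystander: low metal rack of small vials, 130 (own x) x 85 x 45 mm. Origin: centre of its underside.
- septabox: Bystander: small cardboard box, 100 (own x) x 65 x 30 mm. Origin: centre of its underside.
- spanner: Bystander: steel open-ended spanner lying flat, 150 mm long along its own x. Origin: centre of its underside.
Mind the look-alikes: they are no part of the job. What is shaped like the bottle but red is not meant.

How it is judged:
By the outcome, as a careful person would: the job done as asked, in the order asked, and still so for the second after the job is handed in, with the robot touching nothing.
It also fails if it takes over 45 s, if anything falls off the work surface, if the arm or the gripper's body presses on something with over 40 N, if the wrist force passes 120 N, or if a joint passes its speed limit or range.

## Working session

There is one attempt and no reset: what is moved stays moved. The work goes in short steps, Python scripts to look and compute and a tool call to move; the robot and the scene stay as the last step left them, time stands still between calls to the robot, and variables do not carry over. Pictures are saved under pics/ and viewed, at most 10 in all, crops included, and the job is handed in when it is done.

Besides the shell and the picture viewer there is one more tool, called as name(argument=value, ...), one argument or row to a line, values as JSON. carry_out: Moves the arm, as the interface text tells. Its arguments: {"type":"object","properties":{"plan":{"type":"array"},"gripper":{"type":"number"}},"required":["plan"]}

```bash
mkdir -p pics
python3 - <<'E'
from plant import bot
import cv2
for n in("scene","top"):
    cv2.imwrite(f"pics/{n}1.png",bot.capture(n)[:,:,::-1])
    m=bot.camera_model(n);print(n,m)
print(bot.get_obs(),bot.grip_point_offset)
E
```

```text
scene {'camera_matrix': array([[504.71766133,   0.        , 313.97362521],
       [  0.        , 504.71766133, 201.18642311],
       [  0.        ,   0.        ,   1.        ]]), 'dist': array([-0.00936885,  0.        ,  0.        ,  0.        ,  0.        ]), 'R': array([[-2.43048817e-01,  9.70014024e-01,  2.57527341e-04],
       [ 6.89755560e-01,  1.73013305e-01, -7.03067326e-01],
       [-6.82029721e-01, -1.70702051e-01, -7.11123245e-01]]), 't': array([ 190.06329847, -314.2843447 , 1658.49901283])}
top {'camera_matrix': array([[500.89550282,   0.        , 320.04287349],
       [  0.        , 500.89550282, 201.28022615],
       [  0.        ,   0.        ,   1.        ]]), 'dist': array([0.03942068, 0.        , 0.        , 0.        , 0.        ]), 'R': array([[ 0.02036876, -0.9997919 ,  0.00112777],
       [-0.99241111, -0.02035518, -0.12126771],
       [ 0.12126543,  0.00135086, -0.9926192 ]]), 't': array([ -65.18261267,  513.50897608, 1535.35022461])}
{'time': 0.1, 'joint_positions': array([-1.25799335e+00,  3.42660983e-01,  1.52489059e+00, -8.72852454e-06,
        1.27540225e+00, -1.45986236e-01]), 'dq': array([-0.00016451, -0.00052163, -0.00236401,  0.00088112,  0.00050256,
        0.00230117]), 'tau': array([ 1.65231409e-03, -4.32004845e+01, -2.44693673e+01,  7.19521637e-02,
        5.25762350e-02, -4.87794944e-05]), 'tool_pos': array([ 232.41815241, -470.36090993,  226.12112811]), 'tcp_rot': array([-3.14024475e+00, -1.89748192e-04,  4.58791636e-01]), 'contact_force': array([-0.32521593, -0.56347195, -0.04380625]), 'moment': array([0.03514931, 0.04860553, 0.0072064 ]), 'finger_force': 0.0, 'grip_width': 91.80430392895485} 18.8
```

View pics/scene1.png

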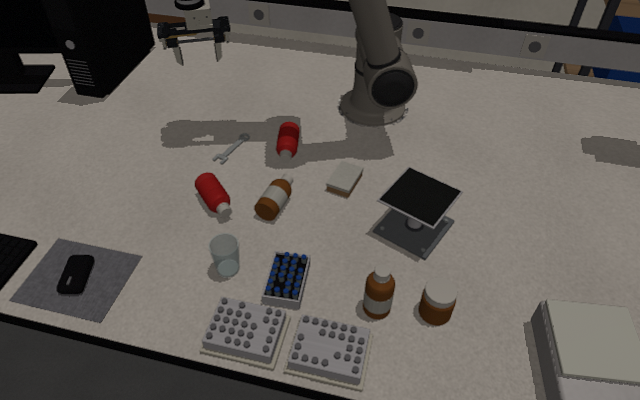

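View pics/top1.png

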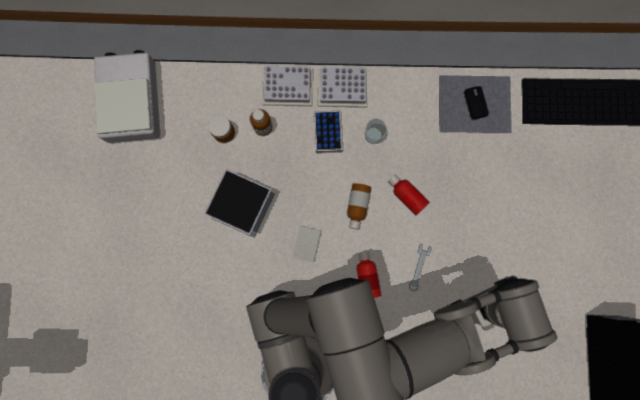

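Both views show the fallen amber bottle: in top, base is near (361,184) and cap near (355,227); in scene, base is near (265,213) and cap near (289,178). The platform is black and centred near (240,202) in top and (420,197) in scene.

```bash
cat > h.py <<'E'
import numpy as np,cv2
from plant import bot
def und(m,p): return cv2.undistortPoints(np.float64(p).reshape(-1,1,2),m["camera_matrix"],np.array(m["dist"])).reshape(-1,2)
def onz(m,p,z):
    d=np.c_[und(m,p),np.ones(len(np.reshape(p,(-1,2))))]@m["R"]; c=-m["R"].T@m["t"]
    return c+d*((z-c[2])/d[:,2])[:,None]
def tri(m1,p1,m2,p2):
    P=[np.c_[m["R"],m["t"]] for m in(m1,m2)]
    X=cv2.triangulatePoints(P[0],P[1],und(m1,p1).T,und(m2,p2).T); return (X[:3]/X[3]).T
E
python3 - <<'E'
from h import *
S,T=[bot.camera_model(n) for n in("scene","top")]
def mask(n,roi,f):
    im=cv2.imread(f"pics/{n}1.png"); x0,y0,x1,y1=roi
    k=np.zeros(im.shape[:2],np.uint8); k[y0:y1,x0:x1]=f(im[y0:y1,x0:x1].astype(int))*255
    k=cv2.morphologyEx(k,cv2.MORPH_OPEN,np.ones((3,3),np.uint8))
    c=max(cv2.findContours(k,0,1)[0],key=cv2.contourArea); return c
blk=lambda a:a.max(2)<45
q={}
for n,roi in(("scene",(370,160,470,232)),("top",(195,160,285,245))):
    c=mask(n,roi,blk); h=cv2.convexHull(c)
    a=cv2.approxPolyN(h,4) if hasattr(cv2,'approxPolyN') else cv2.approxPolyDP(h,6,True)
    q[n]=a.reshape(-1,2); print(n,q[n].tolist(),cv2.contourArea(c))
# match corners by consistent order: project onto z=110
A=onz(S,q["scene"],110);B=onz(T,q["top"],110)
idx=[np.argmin(np.linalg.norm((B-B.mean(0))-(a-A.mean(0)),axis=1)) for a in A]
X=tri(S,q["scene"],T,q["top"][idx]);print(X.round(1),X.mean(0),np.linalg.norm(X-np.roll(X,1,0),axis=1))
amb=lambda a:(a[...,2]-a[...,0]>35)&(a[...,1]-a[...,0]>8)
for n,m,roi in(("scene",S,(240,165,300,225)),("top",T,(335,175,380,235))):
    c=mask(n,roi,amb);r=cv2.boundingRect(c);print(n,"amber",r)
print("top base/cap",onz(T,[[361,184],[355,228]],31).round(1)); print("scene",onz(S,[[265,213],[290,178]],31).round(1))
a=cv2.imread("pics/top1.png")[150:310,300:460];b=cv2.imread("pics/scene1.png")[110:270,190:350]
cv2.imwrite("pics/c1.png",cv2.resize(np.hstack([a,b]),None,fx=2.5,fy=2.5,interpolation=2))
E
```

```text
scene [[460, 191], [433, 225], [379, 199], [409, 167]] 2352.0
top [[268, 190], [248, 232], [206, 213], [226, 171]] 2043.5
[[463.2 281.9 111.6]
 [590.1 228.1 111.6]
 [535.9  99.1 110.5]
 [409.4 154.1 115.1]] [499.65637955 190.77322884 112.20717337] [138.68017879 137.87502546 139.92527178 137.98695062]
scene amber (255, 197, 24, 23)
top amber (348, 205, 18, 16)
top base/cap [[ 572.1 -182.2   31. ]
 [ 433.4 -165.    31. ]]
scene [[ 575.5 -179.3   31. ]
 [ 434.9 -153.9   31. ]]
```

View pics/c1.png

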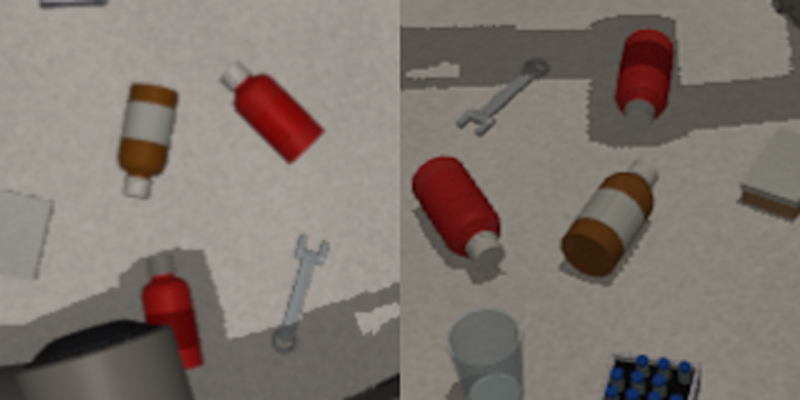

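The crop confirms it. Bottle base is near (573,-181) and cap end near (434,-160). Platform middle is near (500,191), top at about 112. Before picking a wrist side for uprighting, I'll check which way joint 4 turns with a small tilt.

carry_out(
  plan=[
    {"rx": 0.037,"ry": -0.114,"tz": 20},
    {"tz": 20},
  ],
)

```text
invalid input at $.plan[0]: expected keys tx, ty, tz, rx, ry, rz
```

```bash
python3 -c "
from plant import bot
o=bot.get_obs();print(o['joint_positions'],o['tool_pos'],o['tcp_rot'])"
```

```text
[-1.25799335e+00  3.42660983e-01  1.52489059e+00 -8.72852454e-06
  1.27540225e+00 -1.45986236e-01] [ 232.41815241 -470.36090993  226.12112811] [-3.14024475e+00 -1.89748192e-04  4.58791636e-01]
```

carry_out(
  plan=[
    {"tx": 0,"ty": 0,"tz": 20,"rx": 0.037,"ry": -0.114,"rz": 0},
    {"tx": 0,"ty": 0,"tz": 10,"rx": 0,"ry": 0,"rz": 0},
  ],
)

```text
time: 0.3
tool_pos: [231.3, -471.5, 257.3]
tcp_rot: [3.124, -0.12, 0.457]
contact_force: [0.6, -0.1, -0.3]
grip_width: 91.9
finger_force: 0.0
```

```bash
python3 -c "
from plant import bot
o=bot.get_obs();print(o['joint_positions'],o['tool_pos'],o['tcp_rot'])"
```

```text
[-1.33495919  0.31346243  1.4860831   0.12385855  1.35256223 -0.24802842] [ 231.32537056 -471.45052601  257.3206115 ] [ 3.12368349 -0.11990685  0.45745531]
```

carry_out(
  gripper=0,
  plan=[
    {"tx": 18,"ty": 20,"tz": 0,"rx": -0.037,"ry": 0.114,"rz": 0},
    {"tx": 20,"ty": 20,"tz": 0,"rx": 0,"ry": 0,"rz": 0.14},
    {"tx": 20,"ty": 20,"tz": 0,"rx": 0,"ry": 0,"rz": 0.14},
    {"tx": 20,"ty": 20,"tz": 0,"rx": 0,"ry": 0,"rz": 0.14},
    {"tx": 20,"ty": 20,"tz": 0,"rx": 0,"ry": 0,"rz": 0.14},
    {"tx": 20,"ty": 20,"tz": 0,"rx": 0,"ry": 0,"rz": 0.14},
    {"tx": 20,"ty": 20,"tz": 0,"rx": 0,"ry": 0,"rz": 0.14},
    {"tx": 20,"ty": 20,"tz": 0,"rx": 0,"ry": 0,"rz": 0.14},
    {"tx": 20,"ty": 20,"tz": 0,"rx": 0,"ry": 0,"rz": 0.14},
    {"tx": 20,"ty": 20,"tz": 0,"rx": 0,"ry": 0,"rz": 0.14},
    {"tx": 20,"ty": 20,"tz": 0,"rx": 0,"ry": 0,"rz": 0.14},
  ],
)

```text
time: 1.4
tool_pos: [451.2, -249.8, 256.8]
tcp_rot: [-3.14, 0.002, 1.864]
contact_force: [0.3, 0.0, 0.1]
grip_width: 91.6
finger_force: 0.0
```

carry_out(
  plan=[
    {"tx": 10,"ty": 20,"tz": 0,"rx": 0,"ry": 0,"rz": 0.14},
    {"tx": 10,"ty": 20,"tz": 0,"rx": 0,"ry": 0,"rz": 0.14},
    {"tx": 10,"ty": 20,"tz": 0,"rx": 0,"ry": 0,"rz": 0.14},
    {"tx": 10,"ty": 10,"tz": 0,"rx": 0,"ry": 0,"rz": 0.14},
    {"tx": 10,"ty": 10,"tz": 0,"rx": 0,"ry": 0,"rz": 0.14},
    {"tx": 10,"ty": 0,"tz": 0,"rx": 0,"ry": 0,"rz": 0.14},
    {"tx": 0,"ty": 0,"tz": 0,"rx": 0,"ry": 0,"rz": 0.14},
    {"tx": 0,"ty": 0,"tz": 0,"rx": 0,"ry": 0,"rz": 0.14},
    {"tx": 0,"ty": 0,"tz": 0,"rx": 0,"ry": 0,"rz": 0},
  ],
)

```text
time: 2.3
tool_pos: [510.6, -170.6, 256.6]
tcp_rot: [-3.14, -0.001, 2.98]
contact_force: [-0.2, 0.8, -0.5]
grip_width: 91.8
finger_force: 0.0
```

Run:
```python
from h import *
o=bot.get_obs();print(o['joint_positions'],o['tool_pos'],o['tcp_rot'],o['time'])
m=bot.camera_model("wrist");im=bot.capture("wrist");cv2.imwrite("pics/w1.png",im[:,:,::-1])
np.savez("w1.npz",K=m["camera_matrix"],d=m["dist"],R=m["R"],t=m["t"]);print(-m["R"].T@m["t"])
```

```text
[-0.4636603   0.34538783  1.43513589 -0.00202441  1.36119179 -1.8722951 ] [ 510.56114949 -170.57451407  256.61434271] [-3.13973853e+00 -7.05699212e-04  2.97985181e+00] 2.3
[ 442.10743015 -159.30679586  414.3525945 ]
```

View pics/w1.png

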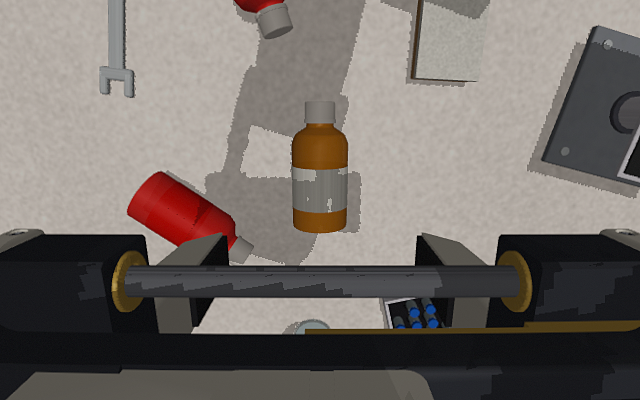

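The wrist view shows the amber bottle centred at column 320. Cap end is at row ~101 and base end at row ~231. The red decoy's cap at (240,248) lies beyond the base end.

Run:
```python
from h import *
f=np.load("w1.npz");m=dict(camera_matrix=f["K"],dist=f["d"],R=f["R"],t=f["t"])
for z in(31,62): print(z,onz(m,[[320,101],[319.5,231],[293,190],[347,190],[237,250],[150,200]],z).round(1))
```

```text
31 [[ 433.1 -160.5   31. ]
 [ 577.4 -184.9   31. ]
 [ 524.  -206.5   31. ]
 [ 533.9 -146.1   31. ]
 [ 585.2 -285.7   31. ]
 [ 509.  -371.2   31. ]]
62 [[ 433.8 -160.4   62. ]
 [ 566.4 -182.8   62. ]
 [ 517.4 -202.7   62. ]
 [ 526.4 -147.2   62. ]
 [ 573.7 -275.5   62. ]
 [ 503.6 -354.1   62. ]]
```

carry_out(
  plan=[
    {"tx": -4.5,"ty": -2,"tz": -30,"rx": 0,"ry": 0,"rz": -0.006},
    {"tx": 0,"ty": 0,"tz": -40,"rx": 0,"ry": 0,"rz": 0},
    {"tx": 0,"ty": 0,"tz": -40,"rx": 0,"ry": 0,"rz": 0},
    {"tx": 0,"ty": 0,"tz": -30,"rx": 0,"ry": 0,"rz": 0},
    {"tx": 0,"ty": 0,"tz": -25,"rx": 0,"ry": 0,"rz": 0},
    {"tx": 0,"ty": 0,"tz": -20,"rx": 0,"ry": 0,"rz": 0},
    {"tx": 0,"ty": 0,"tz": -20,"rx": 0,"ry": 0,"rz": 0},
    {"tx": 0,"ty": 0,"tz": -20,"rx": 0,"ry": 0,"rz": 0},
    {"tx": 0,"ty": 0,"tz": -10,"rx": 0,"ry": 0,"rz": 0},
    {"tx": 0,"ty": 0,"tz": -9,"rx": 0,"ry": 0,"rz": 0},
    {"tx": 0,"ty": 0,"tz": 0,"rx": 0,"ry": 0,"rz": 0},
  ],
)

```text
time: 3.45
tool_pos: [505.7, -172.5, 12.1]
tcp_rot: [3.141, -0.001, 2.972]
contact_force: [-0.6, 0.1, 0.5]
grip_width: 91.9
finger_force: 0.0
```

carry_out(
  gripper=1,
  plan=[
    {"tx": 0,"ty": 0,"tz": 0,"rx": 0,"ry": 0,"rz": 0},
    {"tx": 0,"ty": 0,"tz": 0,"rx": 0,"ry": 0,"rz": 0},
    {"tx": 0,"ty": 0,"tz": 0,"rx": 0,"ry": 0,"rz": 0},
    {"tx": 0,"ty": 0,"tz": 0,"rx": 0,"ry": 0,"rz": 0},
    {"tx": 0,"ty": 0,"tz": 0,"rx": 0,"ry": 0,"rz": 0},
    {"tx": 0,"ty": 0,"tz": 0,"rx": 0,"ry": 0,"rz": 0},
  ],
)

```text
time: 4.05
tool_pos: [506.3, -172.7, 13.2]
tcp_rot: [-3.142, 0.001, 2.973]
contact_force: [-0.8, 0.9, 4.1]
grip_width: 61.3
finger_force: 30.0
```

carry_out(
  plan=[
    {"tx": 0,"ty": 0,"tz": 5,"rx": 0,"ry": 0,"rz": 0},
    {"tx": 0,"ty": 0,"tz": 12,"rx": 0,"ry": 0,"rz": 0},
    {"tx": 0,"ty": 0,"tz": 20,"rx": 0,"ry": 0,"rz": 0},
    {"tx": 0,"ty": 0,"tz": 30,"rx": 0,"ry": 0,"rz": 0},
    {"tx": 0,"ty": 0,"tz": 30,"rx": 0,"ry": 0,"rz": -0.04},
    {"tx": 0,"ty": 0,"tz": 30,"rx": 0,"ry": 0,"rz": -0.08},
    {"tx": 0,"ty": 5,"tz": 30,"rx": 0,"ry": 0,"rz": -0.1},
    {"tx": 0,"ty": 10,"tz": 30,"rx": 0,"ry": 0,"rz": -0.1},
    {"tx": 0,"ty": 10,"tz": 30,"rx": 0,"ry": 0,"rz": -0.1},
    {"tx": 0,"ty": 10,"tz": 25,"rx": 0,"ry": 0,"rz": -0.1},
    {"tx": 0,"ty": 10,"tz": 15,"rx": 0,"ry": 0,"rz": -0.1},
    {"tx": 0,"ty": 10,"tz": 5,"rx": 0,"ry": 0,"rz": -0.1},
  ],
)

```text
time: 5.25
tool_pos: [506.2, -117.4, 277.4]
tcp_rot: [3.14, 0.003, 2.249]
contact_force: [0.2, -0.0, -3.4]
grip_width: 61.4
finger_force: 30.0
```

carry_out(
  plan=[
    {"tx": 0,"ty": 10,"tz": 0,"rx": 0,"ry": 0,"rz": -0.1},
    {"tx": 0,"ty": 10,"tz": 0,"rx": 0,"ry": 0,"rz": -0.1},
    {"tx": 0,"ty": 10,"tz": 0,"rx": 0,"ry": 0,"rz": -0.1},
    {"tx": 0,"ty": 10,"tz": 0,"rx": 0,"ry": 0,"rz": -0.1},
    {"tx": 0,"ty": 10,"tz": 0,"rx": 0,"ry": 0,"rz": -0.1},
    {"tx": 0,"ty": 10,"tz": 0,"rx": 0,"ry": 0,"rz": -0.1},
    {"tx": 0,"ty": 10,"tz": 0,"rx": 0,"ry": 0,"rz": -0.08},
    {"tx": 0,"ty": 10,"tz": 0,"rx": 0.04,"ry": 0,"rz": 0},
    {"tx": 0,"ty": 10,"tz": 0,"rx": 0.08,"ry": 0,"rz": 0},
    {"tx": 0,"ty": 10,"tz": 0,"rx": 0.1,"ry": 0,"rz": 0},
    {"tx": 0,"ty": 10,"tz": 0,"rx": 0.1,"ry": 0,"rz": 0},
    {"tx": 0,"ty": 10,"tz": 0,"rx": 0.1,"ry": 0,"rz": 0},
  ],
)

```text
time: 6.45
tool_pos: [505.8, 2.6, 275.7]
tcp_rot: [3.139, -0.423, 1.574]
contact_force: [0.2, -0.4, -3.4]
grip_width: 61.0
finger_force: 30.0
```

```bash
python3 -c "
from plant import bot
o=bot.get_obs();print(o)"
```

```text
{'time': 6.45, 'joint_positions': array([-0.39499347,  0.31960769,  1.49767895,  0.39011085,  1.5005906 ,
       -0.46041301]), 'dq': array([-0.35713491,  0.16995648,  0.09711438,  0.86066221,  0.3021681 ,
       -0.48446457]), 'tau': array([  1.68154825, -44.68469381, -25.81382453,   1.00676391,
         0.6097758 ,   0.63995255]), 'tool_pos': array([505.81912579,   2.62735534, 275.71534259]), 'tcp_rot': array([ 3.13920965, -0.42309641,  1.57419754]), 'contact_force': array([ 0.23791042, -0.36279512, -3.37578837]), 'moment': array([-4.39311599e-01, -2.56672644e-02, -8.14306217e-05]), 'finger_force': 29.997974932193756, 'grip_width': 61.024429692232786}
```

carry_out(
  plan=[
    {"tx": 0,"ty": 10,"tz": 0,"rx": 0.1,"ry": 0,"rz": 0},
    {"tx": 0,"ty": 10,"tz": 0,"rx": 0.1,"ry": 0,"rz": 0},
    {"tx": 0,"ty": 10,"tz": 0,"rx": 0.1,"ry": 0,"rz": 0},
    {"tx": 0,"ty": 10,"tz": 0,"rx": 0.1,"ry": 0,"rz": 0},
    {"tx": 0,"ty": 10,"tz": 0,"rx": 0.1,"ry": 0,"rz": 0},
    {"tx": 0,"ty": 10,"tz": 0,"rx": 0.1,"ry": 0,"rz": 0},
    {"tx": 0,"ty": 10,"tz": 0,"rx": 0.1,"ry": 0,"rz": 0},
    {"tx": 0,"ty": 10,"tz": 0,"rx": 0.1,"ry": 0,"rz": 0},
    {"tx": 0,"ty": 10,"tz": 0,"rx": 0.1,"ry": 0,"rz": 0},
    {"tx": 0,"ty": 10,"tz": 0,"rx": 0.1,"ry": 0,"rz": 0},
    {"tx": -3,"ty": 10,"tz": 0,"rx": 0.1,"ry": 0,"rz": 0},
    {"tx": -3,"ty": 10,"tz": 0,"rx": 0.05,"ry": 0,"rz": 0},
  ],
)

```text
time: 7.65
tool_pos: [499.9, 122.4, 274.0]
tcp_rot: [0.502, -1.569, -2.073]
contact_force: [0.1, -0.9, -3.7]
grip_width: 61.1
finger_force: 30.0
```

carry_out(
  plan=[
    {"tx": 0,"ty": 15,"tz": 0,"rx": 0,"ry": 0,"rz": 0},
    {"tx": 0,"ty": 15,"tz": 0,"rx": 0,"ry": 0,"rz": 0},
    {"tx": 0,"ty": 15,"tz": 0,"rx": 0,"ry": 0,"rz": 0},
    {"tx": 0,"ty": 15,"tz": 0,"rx": 0,"ry": 0,"rz": 0},
    {"tx": 0,"ty": 15,"tz": 0,"rx": 0,"ry": 0,"rz": 0},
    {"tx": 0,"ty": 10,"tz": 0,"rx": 0,"ry": 0,"rz": 0},
    {"tx": 0,"ty": 0,"tz": 0,"rx": 0,"ry": 0,"rz": 0},
    {"tx": 0,"ty": 0,"tz": 0,"rx": 0,"ry": 0,"rz": 0},
  ],
)

```text
time: 8.45
tool_pos: [500.0, 207.4, 274.8]
tcp_rot: [1.989, -1.568, 2.724]
contact_force: [1.1, 0.3, -3.2]
grip_width: 61.8
finger_force: 30.0
```

Run:
```python
from h import *
from scipy.spatial.transform import Rotation as Ro
o=bot.get_obs();print(o['joint_positions'],o['tool_pos'],o['contact_force'],o['moment'],o['time']);print(Ro.from_euler('xyz',o['tcp_rot']).as_matrix().round(4))
s=bot.capture("scene")[:,:,::-1];t=bot.capture("top")[:,:,::-1]
cv2.imwrite("pics/s2.png",s);cv2.imwrite("pics/t2.png",t)
cv2.imwrite("pics/c2.png",cv2.resize(np.hstack([t[120:280,180:340],s[90:250,330:490]]),None,fx=2.5,fy=2.5,interpolation=2))
```

```text
[-0.36747516  0.69573662  1.82787783  1.26587018  1.779856   -0.98749709] [499.99746782 207.42006288 274.79596514] [ 1.06040077  0.25545602 -3.19743963] [-0.99039063 -0.11500039  0.04829534] 8.45
[[-2.3e-03  1.0e+00 -4.0e-04]
 [ 1.0e-03  4.0e-04  1.0e+00]
 [ 1.0e+00  2.3e-03 -1.0e-03]]
```

View pics/c2.png

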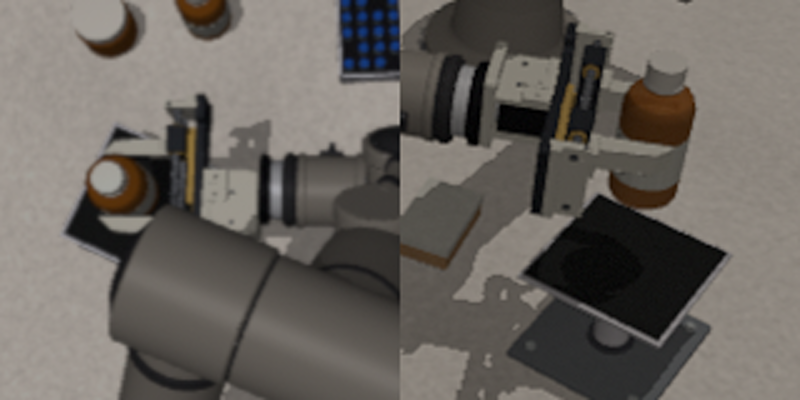

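The crop shows the bottle upright in the grip above the platform. The cap top is at top ≈(222.8,192) and scene ≈(437,115). I'll check the tilt and position numerically.

Run:
```python
from h import *
S,T=[bot.camera_model(n) for n in("scene","top")]
print(tri(S,np.float64([[437.2,114.8]]),T,np.float64([[222.8,192]])))
for n,m in(("S",S),("T",T)):
  for X in([500,188.6,348],[500,188.6,210]):
    p=cv2.projectPoints(np.float64([X]),cv2.Rodrigues(m["R"])[0],m["t"],m["camera_matrix"],np.array(m["dist"]))[0].ravel()
    print(n,X,p)
```

```text
[[495.31180453 190.33112404 340.58159345]]
S [500, 188.6, 348] [436.21764775 113.01959964]
S [500, 188.6, 210] [425.67762247 163.69662093]
T [500, 188.6, 348] [222.51775878 189.75498521]
T [500, 188.6, 210] [232.11369625 196.94314868]
```

carry_out(
  plan=[
    {"tx": 0,"ty": 1,"tz": -8,"rx": 0,"ry": 0,"rz": 0},
    {"tx": 0,"ty": 1,"tz": -12,"rx": 0,"ry": 0,"rz": 0},
    {"tx": 0,"ty": 0,"tz": -14,"rx": 0,"ry": 0,"rz": 0},
    {"tx": 0,"ty": 0,"tz": -12,"rx": 0,"ry": 0,"rz": 0},
    {"tx": 0,"ty": 0,"tz": -10,"rx": 0,"ry": 0,"rz": 0},
    {"tx": 0,"ty": 0,"tz": -8,"rx": 0,"ry": 0,"rz": 0},
    {"tx": 0,"ty": 0,"tz": -5,"rx": 0,"ry": 0,"rz": 0},
    {"tx": 0,"ty": 0,"tz": -3,"rx": 0,"ry": 0,"rz": 0},
    {"tx": 0,"ty": 0,"tz": -2,"rx": 0,"ry": 0,"rz": 0},
    {"tx": 0,"ty": 0,"tz": -1,"rx": 0,"ry": 0,"rz": 0},
    {"tx": 0,"ty": 0,"tz": 0,"rx": 0,"ry": 0,"rz": 0},
  ],
)

```text
time: 9.65
tool_pos: [500.1, 209.3, 199.9]
tcp_rot: [1.931, -1.568, 2.781]
contact_force: [-0.4, -0.8, -2.6]
grip_width: 61.3
finger_force: 30.0
```

carry_out(
  plan=[
    {"tx": 0,"ty": 0,"tz": -1,"rx": 0,"ry": 0,"rz": 0},
    {"tx": 0,"ty": 0,"tz": -1,"rx": 0,"ry": 0,"rz": 0},
    {"tx": 0,"ty": 0,"tz": -1,"rx": 0,"ry": 0,"rz": 0},
    {"tx": 0,"ty": 0,"tz": -1,"rx": 0,"ry": 0,"rz": 0},
    {"tx": 0,"ty": 0,"tz": -1,"rx": 0,"ry": 0,"rz": 0},
  ],
)

```text
time: 10.15
tool_pos: [500.1, 209.3, 194.7]
tcp_rot: [1.943, -1.569, 2.769]
contact_force: [-0.6, -0.4, -2.7]
grip_width: 61.8
finger_force: 30.0
```

Run:
```python
from h import *
s=bot.capture("scene")[:,:,::-1]
cv2.imwrite("pics/c3.png",cv2.resize(s[110:250,370:490],None,fx=4,fy=4,interpolation=2))
```

```text
(no output)
```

View pics/c3.png

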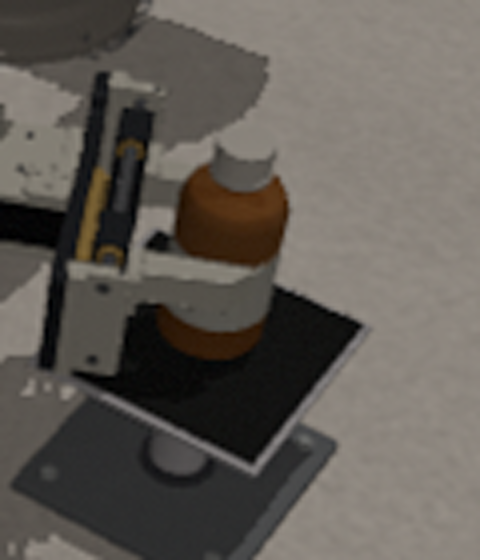

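The bottle hangs centrally over the platform with a small gap left; its base is near crop (210,350). I'll keep creeping down.

carry_out(
  plan=[
    {"tx": 0,"ty": 0,"tz": -1,"rx": 0,"ry": 0,"rz": 0},
    {"tx": 0,"ty": 0,"tz": -1,"rx": 0,"ry": 0,"rz": 0},
    {"tx": 0,"ty": 0,"tz": -1,"rx": 0,"ry": 0,"rz": 0},
    {"tx": 0,"ty": 0,"tz": -1,"rx": 0,"ry": 0,"rz": 0},
    {"tx": 0,"ty": 0,"tz": -1,"rx": 0,"ry": 0,"rz": 0},
  ],
)

```text
time: 10.7
tool_pos: [500.0, 209.3, 189.6]
tcp_rot: [1.956, -1.569, 2.756]
contact_force: [0.8, -0.9, -3.4]
grip_width: 61.3
finger_force: 30.0
```

carry_out(
  plan=[
    {"tx": 0,"ty": 0,"tz": -1,"rx": 0,"ry": 0,"rz": 0},
    {"tx": 0,"ty": 0,"tz": -1,"rx": 0,"ry": 0,"rz": 0},
    {"tx": 0,"ty": 0,"tz": -1,"rx": 0,"ry": 0,"rz": 0},
    {"tx": 0,"ty": 0,"tz": -1,"rx": 0,"ry": 0,"rz": 0},
  ],
)

```text
time: 11.1
tool_pos: [500.0, 209.3, 185.7]
tcp_rot: [1.953, -1.569, 2.759]
contact_force: [0.4, 0.6, -2.7]
grip_width: 61.3
finger_force: 30.0
```

carry_out(
  plan=[
    {"tx": 0,"ty": 0,"tz": -1,"rx": 0,"ry": 0,"rz": 0},
    {"tx": 0,"ty": 0,"tz": -1,"rx": 0,"ry": 0,"rz": 0},
    {"tx": 0,"ty": 0,"tz": -1,"rx": 0,"ry": 0,"rz": 0},
  ],
)

```text
time: 11.4
tool_pos: [500.0, 209.3, 182.6]
tcp_rot: [1.965, -1.569, 2.747]
contact_force: [-0.1, 0.8, -3.5]
grip_width: 61.3
finger_force: 30.0
```

carry_out(
  plan=[
    {"tx": 0,"ty": 0,"tz": -1,"rx": 0,"ry": 0,"rz": 0},
    {"tx": 0,"ty": 0,"tz": -1,"rx": 0,"ry": 0,"rz": 0},
    {"tx": 0,"ty": 0,"tz": -1,"rx": 0,"ry": 0,"rz": 0},
  ],
)

```text
time: 11.7
tool_pos: [500.1, 209.2, 182.0]
tcp_rot: [0.624, -1.565, -2.195]
contact_force: [0.6, -0.1, 12.6]
grip_width: 61.3
finger_force: 30.0
```

Contact: the force rose from -3.4 to +12.6 N, so the platform is carrying the bottle. I'll ease the preload a bit and settle.

carry_out(
  plan=[
    {"tx": 0,"ty": 0,"tz": 0.6,"rx": 0,"ry": 0,"rz": 0},
    {"tx": 0,"ty": 0,"tz": 0.6,"rx": 0,"ry": 0,"rz": 0},
    {"tx": 0,"ty": 0,"tz": 0,"rx": 0,"ry": 0,"rz": 0},
    {"tx": 0,"ty": 0,"tz": 0,"rx": 0,"ry": 0,"rz": 0},
  ],
)

```text
time: 12.1
tool_pos: [500.1, 209.2, 182.1]
tcp_rot: [1.103, -1.568, -2.674]
contact_force: [-0.6, -0.6, 6.1]
grip_width: 61.5
finger_force: 30.0
```

```bash
python3 -c "
from plant import bot
from scipy.spatial.transform import Rotation as Ro
o=bot.get_obs();print(Ro.from_euler('xyz',o['tcp_rot']).as_matrix().round(4),o['moment'])"
```

```text
[[-2.8e-03  1.0e+00  2.0e-04]
 [-1.4e-03 -2.0e-04  1.0e+00]
 [ 1.0e+00  2.8e-03  1.4e-03]] [ 0.4509728   0.17032588 -0.02543869]
```

The platform carries the bottle and the tool is level within 0.2°. Releasing.

carry_out(
  gripper=0,
  plan=[
    {"tx": 0,"ty": 0,"tz": 0,"rx": 0,"ry": 0,"rz": 0},
    {"tx": 0,"ty": 0,"tz": 0,"rx": 0,"ry": 0,"rz": 0},
    {"tx": 0,"ty": 0,"tz": 0,"rx": 0,"ry": 0,"rz": 0},
    {"tx": 0,"ty": 0,"tz": 0,"rx": 0,"ry": 0,"rz": 0},
    {"tx": 0,"ty": 0,"tz": 0,"rx": 0,"ry": 0,"rz": 0},
    {"tx": 0,"ty": 0,"tz": 0,"rx": 0,"ry": 0,"rz": 0},
    {"tx": 0,"ty": 0,"tz": 0,"rx": 0,"ry": 0,"rz": 0},
    {"tx": 0,"ty": 0,"tz": 0,"rx": 0,"ry": 0,"rz": 0},
  ],
)

```text
time: 12.9
tool_pos: [500.0, 209.3, 180.9]
tcp_rot: [1.964, -1.569, 2.749]
contact_force: [0.5, 0.2, 0.2]
grip_width: 91.9
finger_force: 0.0
```

carry_out(
  plan=[
    {"tx": 0,"ty": -5,"tz": 0,"rx": 0,"ry": 0,"rz": 0},
    {"tx": 0,"ty": -10,"tz": 0,"rx": 0,"ry": 0,"rz": 0},
    {"tx": 0,"ty": -10,"tz": 0,"rx": 0,"ry": 0,"rz": 0},
    {"tx": 0,"ty": -15,"tz": 0,"rx": 0,"ry": 0,"rz": 0},
    {"tx": 0,"ty": -15,"tz": 0,"rx": 0,"ry": 0,"rz": 0},
    {"tx": 0,"ty": -15,"tz": 0,"rx": 0,"ry": 0,"rz": 0},
    {"tx": 0,"ty": -15,"tz": 0,"rx": 0,"ry": 0,"rz": 0},
    {"tx": 0,"ty": -15,"tz": 5,"rx": 0,"ry": 0,"rz": 0},
    {"tx": 0,"ty": -15,"tz": 5,"rx": 0,"ry": 0,"rz": 0},
    {"tx": 0,"ty": -10,"tz": 5,"rx": 0,"ry": 0,"rz": 0},
    {"tx": 0,"ty": 0,"tz": 0,"rx": 0,"ry": 0,"rz": 0},
    {"tx": 0,"ty": 0,"tz": 0,"rx": 0,"ry": 0,"rz": 0},
  ],
)

```text
time: 14.1
tool_pos: [500.0, 84.3, 196.1]
tcp_rot: [2.023, -1.568, 2.69]
contact_force: [-0.2, 0.0, -1.6]
grip_width: 91.9
finger_force: 0.0
```

Run:
```python
from h import *
s=bot.capture("scene")[:,:,::-1];t=bot.capture("top")[:,:,::-1]
cv2.imwrite("pics/c4.png",np.hstack([cv2.resize(t[90:290,180:440],(400,308)),cv2.resize(s[90:290,190:450],(400,308))]))
```

```text
(no output)
```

View pics/c4.png

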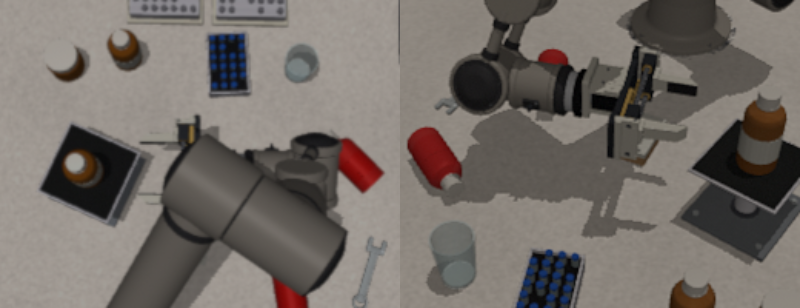

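The bottle stands upright mid-platform, at about (80,168) in the top crop and (762,135) in the scene crop. The gripper is clear and the other items I can see are where they were.

```bash
python3 -c "
from plant import bot
print(bot.close_job())"
```

```text
the job is handed in; nothing more can be done
None
```

The amber bottle is standing upright in the middle of the stand's platform; I released it only after the force reading showed the platform carrying it, and handed the job in at about 14 s (no verdict was returned).

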